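Clear the headband and hold the tube carrier out

TASK

A face-shield headband has been left standing in front of the tube reader's spring-loaded carrier: hang it over the bar of the rail, astride the bar so that it hangs freely by its crown, and let go. Then pull the carrier out by its upright handle until its pointer fin is level with the index clip on the strip beside it, and finish while still holding it there, because it springs back when released. Leave the tube rack, the bottle and the timer where they stand.

Things in the scene. Friction and masses are not known exactly. Their poses are not given: they have to be found in the camera images.
- headband: Loose rigid arch, a face-shield headband (grey plastic, black pads, 70-130 g), standing on its two ends. Origin: on the bench midway between the ends; z up, x spans the arch (156 mm), y is the band's width (40 mm all over). Crown: flat top 120 mm above the origin, 34 mm long in x, 16 mm thick; from there it slopes to legs at x = +-75 mm. Grip the crown from above across the 40 mm.
- headband_crown (a point): Point on the underside of the headband's crown, 104 mm above the headband's origin: it rests on the bar when hung. Axes as the headband's.
- rail: Fixed steel rail stand: one horizontal round bar, 12 mm thick, 200 mm long along the stand's y, its axis 170 mm above the bench, with a post at each end. Origin on the bench under the bar's middle, z up.
- rail_mid (a point): Middle of the rail's bar, on its axis (170 mm above the bench); y runs along the bar, x level across it.
- reader: Fixed white tube reader. Origin on the bench under the middle of its front face; the carrier slides out along its -x (towards the robot side). Housing: 170 mm wide, 85 mm high for the first 130 mm behind the front face, then 130 mm high for another 60 mm. At its +y side an index strip, 18 mm wide and 25 mm high, runs 120 mm forward of the front face, its centreline at y = +58 mm.
- travel (a joint): How far the carrier is pulled out (m): 0 fully in, 0.085 at its stop; positive towards the reader's -x. The spring pulls it back with 4 N when in, plus 100 N per metre of travel (about 10 N at 60 mm); 0.5 N of friction.
- carrier: The reader's sliding tube carrier: a flat aluminium tongue, 56 mm wide, 24 to 44 mm above the bench, with the upright handle at its front end. Origin: at bench height under the middle of the reader's front face when in; it moves with the carrier. Axes as the reader's.
- handle_top (a point): Middle of the top of the carrier's upright black handle, a plate 14 mm thick in x (the pull direction), 56 mm wide in y, reaching from 19 to 85 mm above the bench; this point is 85 mm above the bench. With the carrier in, it stands 45 mm in front of the reader's face. Pinch it from above across its thickness. Axes as the reader's.
- pointer (a point): Tip of the steel pointer fin (6 mm thick in x, 35 mm above the bench) that sticks out from the carrier to +y, at the same x as the handle's middle; it moves with the carrier. Axes as the reader's.
- clip: The index clip, the mark: small fixed steel block on the index strip, 8 mm in x, 24 mm in y, 16 mm high, with a little nose towards the carrier. Origin: middle of its underside, 25 mm above the bench; axes as the reader's. It sits 30 to 60 mm further out (reader's -x) than the pointer does with the carrier in.
- tube_rack: Bystander: loose white rack of capped tubes, 75 x 130 x 95 mm, origin under its middle.
- gel_bottle: Bystander: loose bottle, 60 mm across, 150 mm high, origin under its middle.
- timer: Bystander: loose round timer, 70 mm across, 18 mm high, origin under its middle.
Mind the look-alikes: they are no part of the job. Several things look just like the headband: the one meant starts farthest to the robot's left.

How it is judged:
On the way, in this order (a step that is already met when the one before it is completed fails the run):
1. the headband hangs freely over the bar, with the carrier still in (x of headband_crown in the frame of rail_mid between -0.03 and 0.03 m and y of headband_crown in the frame of rail_mid between -0.08 and 0.08 m and z of headband_crown in the frame of rail_mid between -0.005 and 0.025 m and angle between headband's own z axis and vertical below 0.35 rad and angle between the y axis of headband and the y axis of rail, either way round below 0.5 rad and contact force between headband and rail above 0.2 N and contact force between headband and the arm below 0.1 N and linear speed of headband below 0.05 m/s and value of joint travel below 0.008 m), for 0.3 s.
2. the handle is held with the pointer level with the clip (x of pointer in the frame of clip between -0.006 and 0.006 m and contact force between the fingers and carrier above 1 N), for 0.5 s.
At the end, for the whole second after the job is handed in: Headband at rest, hung by its crown on the bar (within 30 mm across, 80 mm along it, 0.35 rad of upright, 0.5 rad of lying square to it), not touching the arm; the fingers hold the handle (over 1 N) at rest with the pointer within 6 mm of the clip's middle (all of step 2 and x of headband_crown in the frame of rail_mid between -0.03 and 0.03 m and y of headband_crown in the frame of rail_mid between -0.08 and 0.08 m and z of headband_crown in the frame of rail_mid between -0.005 and 0.025 m and angle between headband's own z axis and vertical below 0.35 rad and angle between the y axis of headband and the y axis of rail, either way round below 0.5 rad and contact force between headband and rail above 0.2 N and contact force between headband and the arm below 0.1 N and linear speed of headband below 0.05 m/s and velocity of joint travel between -0.01 and 0.01 m/s); the arm keeps its last pose, push and grip.
It fails at once if the tube rack is pushed away or tipped over (distance of tube_rack from where it was at the start of the episode above 0.03 m or angle between tube_rack's own z axis and vertical above 0.4 rad).
It fails at once if the bottle is pushed away or tipped over (distance of gel_bottle from where it was at the start of the episode above 0.03 m or angle between gel_bottle's own z axis and vertical above 0.4 rad).
It fails at once if the timer is pushed away or tipped over (distance of timer from where it was at the start of the episode above 0.03 m or angle between timer's own z axis and vertical above 0.4 rad).
It also fails if it takes over 64 s, if anything falls off the work surface, if the arm or the gripper's body presses on something with over 40 N, if the wrist force passes 120 N, or if a joint passes its speed limit or range.

ROBOT

A 7-joint arm with a two-finger parallel gripper is mounted at the origin on the work surface. World frame = base frame: x ahead of the robot, y to its left, z up, the work surface at z = 0. Lengths are in m, angles in rad, forces in N, time in s.
With the tool pointing down it reaches from about 0.35 to 0.9 m from the base axis. Payload 8.1 kg.
Tool frame: the origin (TCP) lies midway between the tips of the shut fingers; the grasp point (between the pads) lies r.grasp_offset behind it (r.grasp_offset is the distance from the TCP to the grasp point, in m); z points along the fingers, y is the line along which they close (so a half turn about z gives the same grasp; the last joint's range is limited). The gripper opens to 92 mm and grips with 3 to 60 N. Pads are 19 mm wide; open, the fingers measure 130 mm over their backs; the gripper's body (75 mm by 190 mm) begins 47 mm behind the grasp point.
Start: joints at [1.003, 0.434, 0.025, 1.573, -0.012, 1.134, -0.075], TCP at [0.28, -0.559, 0.227] pointing down, gripper open.
Joint ranges: [-2.62, 2.62], [-0.44, 2.09], [-1.27, 1.32], [0.08, 2.57], [-1.32, 4.46], [0.12, 2], [-2.74, 2.74]. Speed limits (rad/s): [2.22, 2.22, 3.01, 3.01, 3.14, 3.14, 3.14].

INTERFACE

Orientations are given as a unit quaternion [x, y, z, w].
In Python, from station import r gives the robot as it stands. The module is installed in compiled form; this text tells all that it offers.
- The arm moves only by the tool arm_command, never from a script. Its argument "series" is a list of rows, each a list of 7 numbers: the opening, from -1 (shut) to 1 (fully open), then the shift along the tool's x, y, z in mm, then the turn, a rotation vector about the tool's x, y, z in degrees. In form: [[hand, tx, ty, tz, wx, wy, wz], ...]. A call has 1 to 8 rows; each row is the pose to reach, as a shift and turn from the pose commanded when the call began, along the tool's axes at that moment; what a row does not reach only later rows make up. A row lasts 1/12 s, in which the tool goes at most 41.7 mm and 7.16 degrees, less where a joint would pass 70% of its speed; a pose out of reach is approached as far as the arm can. A call with a gripper value outside its range is refused whole. The fingers move at their own pace and stop on an object; "force" is the grip in N (left out, the last holds). Time passes only in rows, so rows that repeat a pose let the fingers close. It gives the time, the measured TCP pose, the force, the opening and the grip force at its end, in the units of the state.
- r.get_state(): the state, without advancing time (a new reading comes with each control period).
- r.grab_frame(name): name is "scene" or "top" or "wrist"; returns a dict with "pixels" (420x560x3 uint8, blue, green, red), "camera_matrix" (3x3 intrinsics, pixels), "rvec" (rotation vector, rad) and "tvec" (3), from world to camera coordinates, as OpenCV has them; the wrist camera has in their place "mount" (4x4, takes a point from camera to tool coordinates, whose origin is the TCP and whose axes are the flange's). Camera axes: x right, y down, z forward; pixel columns grow to the right and rows downward; lengths in m; the calibration is good to about 2 mm. A picture is of the moment at which its call begins: read the wrist's pose just before it. There is no depth.
- r.sign_off(): hands the job in; it is judged then, once.
The state is a dict: "time_s": time; "qpos": joint angles; "qvel": joint speeds; "effort": joint torques, N m; "tcp_pos": TCP position; "eef_rot": TCP orientation; "ft_force": force on the tool from outside, world axes, zero at the start; "ft_torque": the same for the moment, N m; "opening": finger opening in m; "grasp_force": force on a finger pad.
Only numpy, scipy, OpenCV 4.12 (cv2) and the standard library are available. Lean on these libraries where they do the work, as an engineer would, in place of code of your own. Each camera call takes 0.05 s, during which the arm holds its last target. There are 200 camera calls.

## Working session

There is one attempt and no reset: what is moved stays moved. The work goes in short steps, Python scripts to look and compute and a tool call to move; the robot and the scene stay as the last step left them, time stands still between calls to the robot, and variables do not carry over. Pictures are saved under pics/ and viewed, at most 10 in all, crops included, and the job is handed in when it is done.

Besides the shell and the picture viewer there is one more tool, called after "Emit:" by a JSON object that holds its "fn" and its "kwargs". arm_command: Moves the arm, as the interface text tells. Its arguments: {"type":"object","properties":{"series":{"type":"array"},"force":{"type":"number"}},"required":["series"]}

```bash
mkdir -p pics; cat > h.py <<'E'
import numpy as np, cv2
from scipy.spatial.transform import Rotation as R
from station import r
def cam(n):
    s=r.get_state(); f=r.grab_frame(n); K=np.array(f["camera_matrix"])
    if n=="wrist":
        T=np.eye(4);T[:3,:3]=R.from_quat(s["eef_rot"]).as_matrix();T[:3,3]=s["tcp_pos"]
        M=np.linalg.inv(T@np.array(f["mount"])); Rm,t=M[:3,:3],M[:3,3]
    else:
        Rm=cv2.Rodrigues(np.array(f["rvec"],float))[0]; t=np.array(f["tvec"],float).ravel()
    return f["pixels"],K,Rm,t
def ray(c,uv,z):
    _,K,Rm,t=c
    o=-Rm.T@t; d=Rm.T@np.linalg.solve(K,[uv[0],uv[1],1.])
    return o+d*(z-o[2])/d[2]
def proj(c,p):
    _,K,Rm,t=c
    q=K@(Rm@np.array(p,float)+t); return q[:2]/q[2]
E
python3 - <<'E'
from h import *
for n in("scene","top"):
    c=cam(n); cv2.imwrite(f"pics/{n}0.png",c[0]); np.savez(f"{n}0.npz",p=c[0],K=c[1],R=c[2],t=c[3]); print(n,-c[2].T@c[3])
s=r.get_state();print(s["tcp_pos"],R.from_quat(s["eef_rot"]).as_matrix().round(3),r.grasp_offset,s["opening"])
E
```

```text
scene [ 1.35477644 -0.36000049  1.30392894]
top [ 0.35133853 -0.09179707  1.60219433]
[ 0.27989266 -0.55833608  0.22603229] [[ 0.894  0.448 -0.001]
 [ 0.448 -0.894  0.001]
 [-0.    -0.001 -1.   ]] 0.0188 0.09176340657216309
```

View pics/scene0.png

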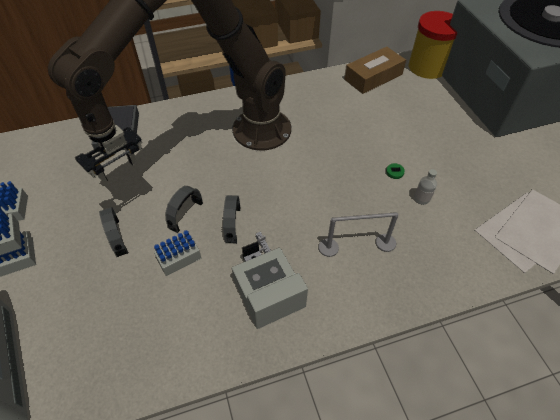

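View pics/top0.png

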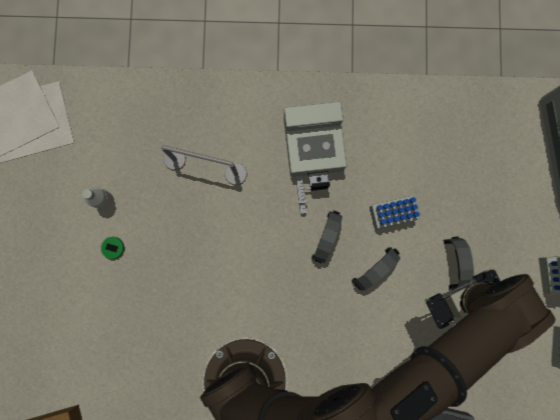

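The scene view shows three headbands, the rack, the reader, the rail, the bottle and the timer. In the top view the leftmost headband is at (327,238), the handle at (319,184), the clip strip at (302,197) and the rail bar from (165,150) to (236,163).

```bash
python3 - <<'E'
from h import *
d=np.load("top0.npz");c=(d['p'],d['K'],d['R'],d['t'])
cr=c[0][85:275,150:360]; cr=cv2.resize(cr,None,fx=3.1,fy=3.1,interpolation=cv2.INTER_CUBIC); cv2.imwrite("pics/crop1.png",cr)
d2=np.load("scene0.npz"); cr=d2['p'][180:330,210:410]; cv2.imwrite("pics/crop2.png",cv2.resize(cr,None,fx=4,fy=4,interpolation=cv2.INTER_CUBIC))
for n,uv,z in[("crownA",(327,238),.12),("bar1",(165,150),.176),("bar2",(236,163),.176),("handle",(319,180),.085),("rackc",(398,212),.095),("bottle",(95,197),.15),("timer",(112,247),.018),("hb end",(335,213),.0),("hb end",(319,262),0)]: print(n,ray(c,uv,z).round(3))
E
```

```text
crownA [ 0.434 -0.232  0.12 ]
bar1 [0.669 0.236 0.176]
bar2 [0.637 0.034 0.176]
handle [ 0.61  -0.209  0.085]
rackc [ 0.518 -0.444  0.095]
bottle [0.532 0.435 0.15 ]
timer [0.395 0.421 0.018]
hb end [ 0.52  -0.268  0.   ]
hb end [ 0.366 -0.22   0.   ]
```

View pics/crop1.png

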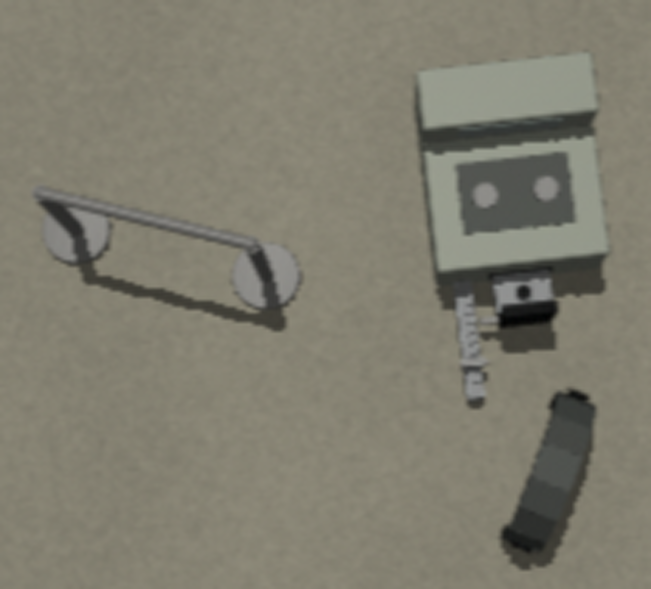

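View pics/crop2.png

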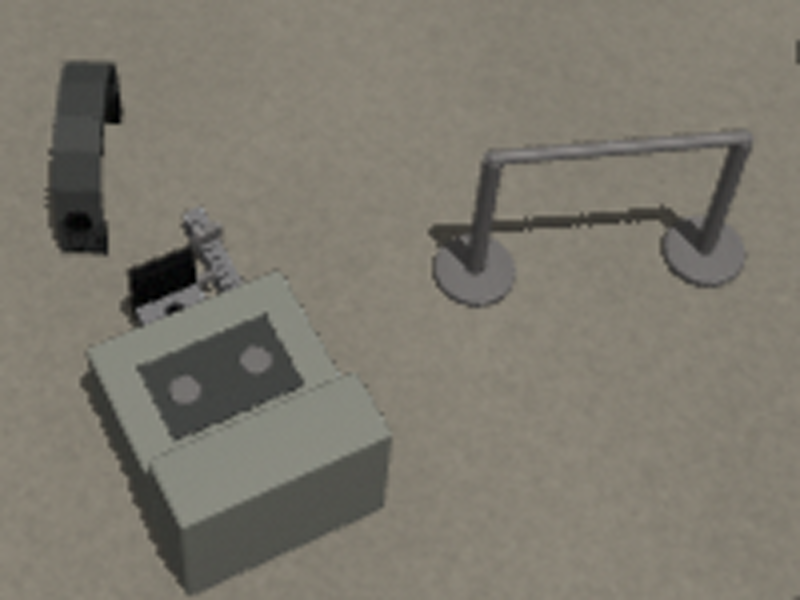

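The crops show the target's light crown patch centred at crop1 (559,469), which is top pixel (330,236), and at crop2 (78,133). The carrier is in, the fin is at crop1 (487,323), and the strip with its clip runs between crop1 (463,295) and (475,402).

```bash
cat >> h.py <<'E'
def load(n):
    d=np.load(n);return (d['p'],d['K'],d['R'],d['t'])
def tri(c1,a,c2,b):
    P=[np.array(c[1])@np.c_[c[2],c[3]] for c in(c1,c2)]
    X=cv2.triangulatePoints(P[0],P[1],np.array(a,float),np.array(b,float)).ravel(); return X[:3]/X[3]
def to_tool(p,yaw_deg,s=None):
    """shift (mm, tool axes) + turn (deg) to bring TCP to world p, pointing down, tool y at yaw_deg"""
    s=s or r.get_state(); Rt=R.from_quat(s["eef_rot"]); a=np.radians(yaw_deg)
    y=np.array([np.cos(a),np.sin(a),0]);z=np.array([0,0,-1.]);x=np.cross(y,z)
    G=R.from_matrix(np.c_[x,y,z])
    return (Rt.inv().apply(np.array(p)-s["tcp_pos"])*1000).round(1),np.degrees((Rt.inv()*G).as_rotvec()).round(2)
E
python3 - <<'E'
from h import *
t=load("top0.npz");s=load("scene0.npz")
T=lambda x,y:(150+x/3.1,85+y/3.1); S=lambda x,y:(210+x/4,180+y/4)
print("crown",ray(t,T(559,469),.12),ray(s,S(78,133),.12),tri(t,T(559,469),s,S(78,133)))
for n,a in[("front",((437,273),(606,252))),("ridge",((419,73),(592,54)))]:
    p=[ray(t,T(*q),.085 if n=="front" else .13) for q in a]; d=p[0]-p[1]; print(n,p,np.degrees(np.arctan2(d[1],d[0])))
p=[tri(t,T(38,190),s,S(748,135)),tri(t,T(258,245),s,S(490,155))];d=p[0]-p[1];print("bar",p,np.degrees(np.arctan2(d[1],d[0])),np.linalg.norm(d))
# outline edges of crown patch sides
for q in[(556,396),(590,402),(506,538),(540,548)]: print(q,ray(t,T(*q),0.02))
pt=(.434,-.237,.25)
for yaw in (-107,):print(to_tool(pt,yaw))
E
```

```text
crown [ 0.43945929 -0.24196711  0.12      ] [ 0.47715576 -0.24834344  0.12      ] [ 0.44247577 -0.2454863   0.07384622]
front [array([ 0.62858054, -0.12427098,  0.085     ]), array([ 0.6536545 , -0.28797499,  0.085     ])] 98.70811381393018
ridge [array([ 0.81325021, -0.10159353,  0.13      ]), array([ 0.8364686 , -0.26644205,  0.13      ])] 98.01719001700968
bar [array([0.68036517, 0.24630123, 0.17223674]), array([0.63503373, 0.04421229, 0.17198568])] 77.35701827514443 0.20711094841370598
(556, 396) [ 0.51858615 -0.24796845  0.02      ]
(590, 402) [ 0.51343234 -0.28217354  0.02      ]
(506, 538) [ 0.37546548 -0.20047546  0.02      ]
(540, 548) [ 0.36644755 -0.2344259   0.02      ]
(array([ 281.8, -218.2,  -23.7]), array([-7.000e-02,  4.000e-02,  4.363e+01]))
```

Emit:
{"fn": "arm_command", "kwargs": {"series": [[1, 280, -215, -80, 0, 0, 44], [1, 280, -215, -80, 0, 0, 44], [1, 280, -215, -80, 0, 0, 44], [1, 280, -215, -80, 0, 0, 44], [1, 280, -215, -80, 0, 0, 44], [1, 280, -215, -80, 0, 0, 44], [1, 280, -215, -80, 0, 0, 44], [1, 280, -215, -80, 0, 0, 44]], "force": 20}}

```text
time_s: 0.77
tcp_pos: [0.4173, -0.2745, 0.2981]
eef_rot: [0.988, -0.153, -0.0, 0.0]
ft_force: [0.7, 0.1, -0.6]
opening: 0.0916
grasp_force: 0.0
```

Emit:
{"fn": "arm_command", "kwargs": {"series": [[1, 0, 0, 0, 0, 0, 0], [1, 0, 0, 0, 0, 0, 0], [1, 0, 0, 0, 0, 0, 0]]}}

```text
time_s: 1.02
tcp_pos: [0.4168, -0.2764, 0.2977]
eef_rot: [0.989, -0.151, -0.0, 0.0]
ft_force: [-0.5, 0.3, 0.3]
opening: 0.0919
grasp_force: 0.0
```

```bash
python3 - <<'E'
from h import *
s=r.get_state();print(s["time_s"],s["tcp_pos"],R.from_quat(s["eef_rot"]).as_matrix().round(3))
c=cam("wrist");cv2.imwrite("pics/w1.png",c[0]);np.savez("w1.npz",p=c[0],K=c[1],R=c[2],t=c[3])
print(proj(c,(.437,-.24,.12)),-c[2].T@c[3])
E
```

```text
1.0167 [ 0.41682164 -0.27642908  0.29765009] [[ 0.955 -0.298 -0.001]
 [-0.298 -0.955 -0.   ]
 [-0.     0.    -1.   ]]
[239.27873951 181.60638565] [ 0.49056998 -0.29990197  0.45558583]
```

View pics/w1.png

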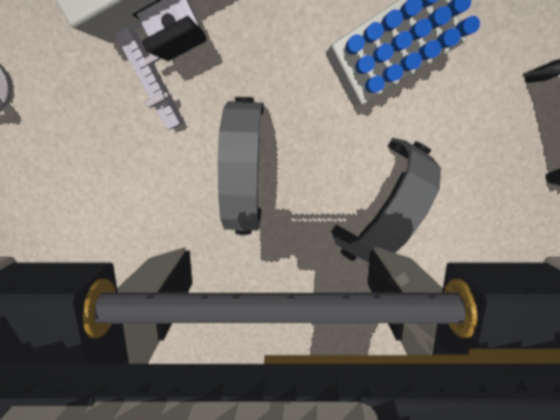

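The wrist view shows the target headband nearly upright in the image with its crown at about (240,180), and the strip, fin and handle at upper left around (150,75) and (175,35).

```bash
python3 - <<'E'
from h import *
c=load("w1.npz");g=cv2.cvtColor(c[0],cv2.COLOR_BGR2GRAY)
print([int(v) for v in g[92:240:2,228:250].mean(1)])
for r_ in (165,175,185,195): print(r_,[int(v) for v in g[r_,208:272]])
cr=c[0][10:140,100:220];cv2.imwrite("pics/strip.png",cv2.resize(cr,None,fx=4.5,fy=4.5,interpolation=cv2.INTER_CUBIC))
E
```

```text
[182, 180, 146, 88, 75, 68, 74, 75, 82, 93, 95, 95, 95, 95, 95, 95, 95, 95, 95, 98, 112, 119, 120, 120, 120, 120, 121, 121, 122, 122, 122, 123, 123, 123, 122, 117, 115, 114, 113, 113, 113, 113, 113, 112, 112, 112, 112, 112, 111, 111, 111, 109, 102, 98, 98, 98, 98, 98, 98, 97, 90, 81, 77, 72, 64, 63, 63, 64, 70, 84, 85, 126, 176, 185]
165 [178, 179, 181, 183, 187, 188, 188, 186, 177, 154, 129, 116, 115, 114, 115, 114, 114, 114, 114, 115, 114, 114, 114, 115, 114, 115, 115, 114, 114, 115, 114, 114, 114, 115, 115, 115, 115, 115, 115, 115, 115, 115, 115, 115, 115, 115, 114, 113, 103, 83, 81, 92, 96, 96, 96, 95, 94, 93, 92, 91, 91, 92, 93, 95]
175 [189, 188, 187, 187, 185, 185, 184, 185, 181, 163, 134, 117, 113, 114, 113, 113, 114, 114, 113, 113, 114, 113, 113, 114, 114, 113, 113, 114, 113, 113, 114, 114, 113, 112, 113, 113, 114, 113, 113, 113, 113, 113, 113, 113, 113, 113, 113, 111, 101, 85, 88, 94, 96, 96, 96, 95, 94, 94, 95, 95, 95, 95, 95, 96]
185 [188, 188, 185, 185, 184, 183, 184, 184, 180, 161, 133, 116, 113, 113, 112, 113, 112, 113, 112, 112, 112, 112, 113, 112, 113, 112, 112, 113, 113, 113, 112, 113, 112, 112, 113, 112, 112, 112, 112, 112, 112, 112, 112, 112, 112, 113, 112, 110, 101, 86, 90, 96, 98, 98, 97, 95, 95, 95, 96, 96, 97, 96, 96, 95]
195 [181, 180, 181, 181, 182, 183, 183, 183, 181, 166, 132, 107, 102, 103, 103, 104, 103, 102, 102, 104, 105, 105, 105, 104, 105, 106, 106, 106, 106, 105, 105, 107, 106, 107, 106, 105, 105, 106, 107, 107, 107, 106, 106, 106, 107, 108, 107, 103, 89, 79, 88, 94, 95, 96, 96, 97, 98, 99, 98, 98, 96, 95, 95, 94]
```

View pics/strip.png

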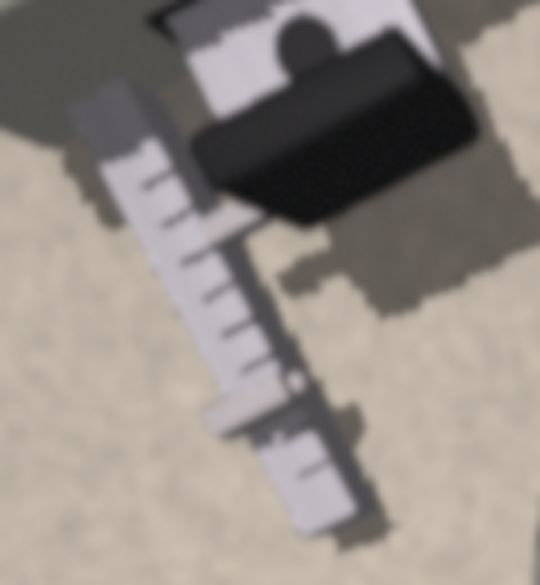

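The crop shows the clip block centred at about crop (246,398) with its nose at (293,380), the fin at (230,228), and the handle top from (205,150) to (420,55).

```bash
python3 - <<'E'
from h import *
c=load("w1.npz")
p=[ray(c,q,.12) for q in[(217.7,162),(256.3,162),(217.9,195),(256.5,195)]]
print(np.round(p,4),np.mean(p,0)); 
for a,b in((2,0),(3,1),(1,0),(3,2)):
    d=p[b]-p[a];print(np.degrees(np.arctan2(d[1],d[0])),np.linalg.norm(d))
Q=lambda x,y:(100+x/4.5,10+y/4.5)
print("clip",ray(c,Q(246,396),.041),"nose",ray(c,Q(293,380),.035),"fin",ray(c,Q(228,226),.037),"fin tip",ray(c,Q(200,240),.037))
h=[ray(c,Q(*q),.085) for q in[(205,145),(415,45)]];print("handle",h)
a=np.radians(188.4-0);u=np.array([np.cos(a),np.sin(a),0])
print("out dist",u@(ray(c,Q(246,396),.041)-ray(c,Q(228,226),.037)))
print(to_tool((*np.mean(p,0)[:2],.108),-107))
E
```

```text
[[ 0.4624 -0.2259  0.12  ]
 [ 0.4508 -0.2629  0.12  ]
 [ 0.4303 -0.2143  0.12  ]
 [ 0.4184 -0.2523  0.12  ]] [ 0.44046873 -0.23886694  0.12      ]
-20.03201610694752 0.03413184914286568
-18.14091102645565 0.03409623935640974
72.65302515329813 0.03875635950530325
72.65505241183268 0.039882838856230146
clip [ 0.54847894 -0.1640196   0.041     ] nose [ 0.54931092 -0.17551887  0.035     ] fin [ 0.58848068 -0.17482242  0.037     ] fin tip [ 0.58757829 -0.16662903  0.037     ]
handle [array([ 0.59413263, -0.19097708,  0.085     ]), array([ 0.5987079 , -0.24314081,  0.085     ])]
out dist 0.03799451037130379
(array([ 11.6, -43.8, 189.5]), array([ 0.03,  0.04, -0.44]))
```

Emit:
{"fn": "arm_command", "kwargs": {"series": [[1, 12, -44, 0, 0, 0, 0], [1, 12, -44, 30, 0, 0, 0], [1, 12, -44, 70, 0, 0, 0], [1, 12, -44, 110, 0, 0, 0], [1, 12, -44, 150, 0, 0, 0], [1, 12, -44, 180, 0, 0, 0], [1, 12, -44, 189, 0, 0, 0], [1, 12, -44, 189, 0, 0, 0]]}}

```text
time_s: 1.73
tcp_pos: [0.4394, -0.2384, 0.1066]
eef_rot: [0.988, -0.152, -0.003, -0.0]
ft_force: [1.5, -0.5, 0.7]
opening: 0.0918
grasp_force: 0.0
```

Emit:
{"fn": "arm_command", "kwargs": {"series": [[1, 0, 0, 0, 0, 0, 0], [-1, 0, 0, 0, 0, 0, 0], [-1, 0, 0, 0, 0, 0, 0], [-1, 0, 0, 0, 0, 0, 0], [-1, 0, 0, 0, 0, 0, 0], [-1, 0, 0, 0, 0, 0, 0], [-1, 0, 0, 0, 0, 0, 0], [-1, 0, 0, 0, 0, 0, 0]]}}

```text
time_s: 2.4
tcp_pos: [0.4418, -0.2378, 0.1091]
eef_rot: [0.989, -0.151, 0.0, 0.0]
ft_force: [-0.4, 0.3, 0.3]
opening: 0.0501
grasp_force: 0.0
```

Emit:
{"fn": "arm_command", "kwargs": {"series": [[-1, 0, 0, 0, 0, 0, 0], [-1, 0, 0, 0, 0, 0, 0], [-1, 0, 0, 0, 0, 0, 0], [-1, 0, 0, 0, 0, 0, 0], [-1, 0, 0, 0, 0, 0, 0], [-1, 0, 0, 0, 0, 0, 0]]}}

```text
time_s: 2.9
tcp_pos: [0.4417, -0.2379, 0.1089]
eef_rot: [0.989, -0.151, -0.0, 0.0]
ft_force: [0.1, -0.7, 0.6]
opening: 0.0398
grasp_force: 20.0
```

Emit:
{"fn": "arm_command", "kwargs": {"series": [[-1, 0, 0, -10, 0, 0, 0], [-1, 0, 0, -30, 0, 0, 0], [-1, 0, 0, -60, 0, 0, 0], [-1, 0, 0, -90, 0, 0, 0], [-1, 0, 0, -120, 0, 0, 0], [-1, 0, 0, -150, 0, 0, 0], [-1, 0, 0, -180, 0, 0, 0], [-1, 0, 0, -210, 0, 0, 0]]}}

```text
time_s: 3.57
tcp_pos: [0.4412, -0.2376, 0.3212]
eef_rot: [0.989, -0.151, 0.0, 0.0]
ft_force: [0.3, -0.7, -0.5]
opening: 0.0398
grasp_force: 20.0
```

Emit:
{"fn": "arm_command", "kwargs": {"series": [[-1, 0, 0, -25, 0, 0, 0], [-1, 0, 0, -40, 0, 0, 0], [-1, 0, 0, -40, 0, 0, 0], [-1, 0, 0, -40, 0, 0, 0]]}}

```text
time_s: 3.9
tcp_pos: [0.4418, -0.2379, 0.3598]
eef_rot: [0.989, -0.151, 0.001, 0.0]
ft_force: [0.6, 0.3, -0.1]
opening: 0.0399
grasp_force: 20.0
```

```bash
python3 - <<'E'
from h import *
s=r.get_state();print(s["tcp_pos"],s["opening"],s["grasp_force"])
t=cam("top");cv2.imwrite("pics/top1.png",t[0])
sc=cam("scene");w=cam("wrist")
g=lambda im,a:cv2.resize(im,a)
cv2.imwrite("pics/combo.png",np.hstack([g(sc[0],(400,300)),g(w[0],(400,300))]))
# bar from top image: hough lines in fresh picture
gr=cv2.cvtColor(t[0],cv2.COLOR_BGR2GRAY)[135:180,150:250]
for th in (0,):
    l=cv2.createLineSegmentDetector().detect(gr)[0]
    for q in l[:,0]:
        if np.hypot(q[2]-q[0],q[3]-q[1])>25:
            a=ray(t,q[:2]+[150,135],.17);b=ray(t,q[2:]+[150,135],.17);d=a-b if a[1]>b[1] else b-a
            print(q.round(1),a.round(4),b.round(4),np.degrees(np.arctan2(d[1],d[0])).round(2))
E
```

```text
[ 0.4418065  -0.23785117  0.35981842] 0.03994114414826111 19.999734610319138
[77.3 30.2 35.4 20.2] [0.6307 0.059  0.17  ] [0.6565 0.1789 0.17  ] 77.84
[33.1 17.  69.3 25.8] [0.6656 0.186  0.17  ] [0.6429 0.082  0.17  ] 77.64
```

View pics/combo.png

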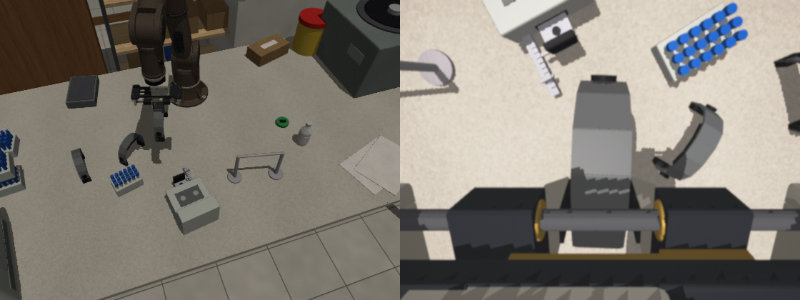

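The headband is held upright and square in the fingers. Next I carry it over the bar.

```bash
python3 - <<'E'
from h import *
print(to_tool((.656,.143,.36),-102.3))
E
```

```text
(array([  91.5, -427.4,   -2.4]), array([-0.01,  0.12, -5.07]))
```

Emit:
{"fn": "arm_command", "kwargs": {"series": [[-1, 3, -14, 0, 0, 0, -1], [-1, 8, -38, 0, 0, 0, -2], [-1, 15, -68, 0, 0, 0, -3], [-1, 22, -100, 0, 0, 0, -4], [-1, 29, -133, 0, 0, 0, -5], [-1, 36, -166, 0, 0, 0, -5], [-1, 43, -199, 0, 0, 0, -5], [-1, 50, -232, 0, 0, 0, -5]]}}

```text
time_s: 4.72
tcp_pos: [0.559, -0.0287, 0.358]
eef_rot: [0.994, -0.107, -0.001, -0.0]
ft_force: [0.5, -0.5, -1.0]
opening: 0.0398
grasp_force: 20.0
```

```bash
python3 - <<'E'
from h import *
s=r.get_state();print(s["tcp_pos"],s["opening"],to_tool((.656,.143,.36),-102.3))
E
```

```text
[ 0.5590213  -0.02874858  0.35799177] 0.0398037036765544 (array([  58.1, -188.5,   -2.1]), array([-0.01,  0.09, -0.  ]))
```

Emit:
{"fn": "arm_command", "kwargs": {"series": [[-1, 9, -30, 0, 0, 0, 0], [-1, 19, -62, 0, 0, 0, 0], [-1, 29, -94, 0, 0, 0, 0], [-1, 39, -126, 0, 0, 0, 0], [-1, 47, -154, 0, 0, 0, 0], [-1, 54, -174, 0, 0, 0, 0], [-1, 58, -186, 0, 0, 0, 0], [-1, 58, -186, 0, 0, 0, 0]]}}

```text
time_s: 5.38
tcp_pos: [0.655, 0.1428, 0.3566]
eef_rot: [0.994, -0.105, -0.002, -0.001]
ft_force: [-0.5, 0.7, -1.2]
opening: 0.0396
grasp_force: 20.0
```

```bash
python3 - <<'E'
from h import *
s=r.get_state();print(s["tcp_pos"],s["opening"],to_tool((.656,.143,.195),-102.3))
w=cam("wrist");np.savez("w2.npz",p=w[0],K=w[1],R=w[2],t=w[3]);t=cam("top")
g=lambda im,a:cv2.resize(im,a)
for nm,c in (("w",w),("t",t)):
    for p in [(.6577-.1*.2130,.1453-.1*.977,.17),(.6577+.1*.213,.1453+.1*.977,.17)]: print(nm,proj(c,p))
cv2.imwrite("pics/combo2.png",np.hstack([g(t[0][100:220,120:280],(400,300)),g(w[0],(400,300))]))
E
```

```text
[0.65503032 0.14279221 0.35660841] 0.0396481812464284 (array([  1.5,  -0.2, 161.6]), array([-0.06,  0.2 ,  0.25]))
w [371.70533569 185.64048274]
w [181.5401873 184.8240149]
t [231.33757207 163.38156854]
t [163.29030515 146.85328279]
```

View pics/combo2.png

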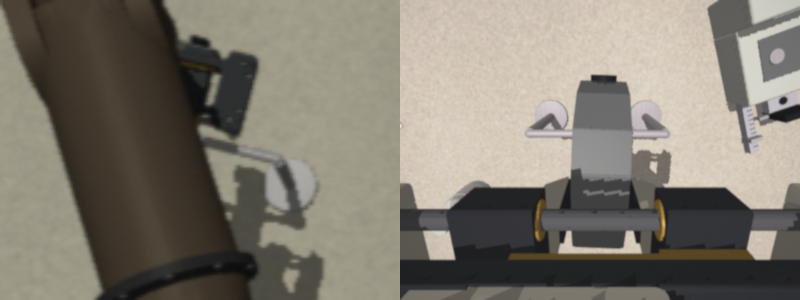

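The bar lies along wrist row 186 with its ends at columns 182 and 375. It matches my estimate, is centred under the headband and is parallel to the fingers, so I lower.

Emit:
{"fn": "arm_command", "kwargs": {"series": [[-1, 2, 0, 20, 0, 0, 0], [-1, 2, 0, 50, 0, 0, 0], [-1, 2, 0, 80, 0, 0, 0], [-1, 2, 0, 110, 0, 0, 0], [-1, 2, 0, 140, 0, 0, 0], [-1, 2, 0, 160, 0, 0, 0], [-1, 2, 0, 170, 0, 0, 0], [-1, 2, 0, 170, 0, 0, 0]]}}

```text
time_s: 6.15
tcp_pos: [0.6556, 0.1359, 0.1866]
eef_rot: [0.994, -0.108, -0.002, 0.001]
ft_force: [-0.2, -0.7, -0.1]
opening: 0.0397
grasp_force: 20.0
```

Emit:
{"fn": "arm_command", "kwargs": {"series": [[-1, 0, 0, 0, 0, 0, 0], [-1, 0, 0, 2, 0, 0, 0], [-1, 0, 0, 4, 0, 0, 0], [-1, 0, 0, 4, 0, 0, 0]]}}

```text
time_s: 6.48
tcp_pos: [0.6577, 0.1376, 0.1858]
eef_rot: [0.994, -0.108, 0.001, -0.0]
ft_force: [0.7, 0.2, -0.2]
opening: 0.0401
grasp_force: 20.0
```

Emit:
{"fn": "arm_command", "kwargs": {"series": [[-1, 0, 0, 1, 0, 0, 0], [-1, 0, 0, 2, 0, 0, 0], [-1, 0, 0, 3, 0, 0, 0], [-1, 0, 0, 3, 0, 0, 0]]}}

```text
time_s: 6.82
tcp_pos: [0.6571, 0.1375, 0.1817]
eef_rot: [0.994, -0.108, -0.0, 0.0]
ft_force: [-0.1, -0.4, -0.8]
opening: 0.0401
grasp_force: 20.0
```

Emit:
{"fn": "arm_command", "kwargs": {"series": [[-1, 0, 0, 1, 0, 0, 0], [-1, 0, 0, 1, 0, 0, 0], [-0.1, 0, 0, 1, 0, 0, 0], [0, 0, 0, 1, 0, 0, 0], [0.3, 0, 0, 1, 0, 0, 0], [0.5, 0, 0, 1, 0, 0, 0], [0.5, 0, 0, 1, 0, 0, 0], [0.5, 0, 0, 1, 0, 0, 0]]}}

```text
time_s: 7.48
tcp_pos: [0.6572, 0.1375, 0.1809]
eef_rot: [0.994, -0.108, 0.0, 0.0]
ft_force: [0.1, -0.9, 0.2]
opening: 0.0667
grasp_force: 0.0
```

Emit:
{"fn": "arm_command", "kwargs": {"series": [[0.5, 0, 0, 0, 0, 0, 0], [0.5, 0, 0, 0, 0, 0, 0], [0.5, 0, 0, -5, 0, 0, 0], [0.5, 0, 0, -15, 0, 0, 0], [0.5, 0, 0, -35, 0, 0, 0], [0.5, 0, 0, -65, 0, 0, 0], [0.5, 0, 0, -100, 0, 0, 0], [0.5, 0, 0, -100, 0, 0, 0]]}}

```text
time_s: 8.15
tcp_pos: [0.6601, 0.1386, 0.2896]
eef_rot: [0.994, -0.108, 0.005, -0.002]
ft_force: [0.9, 0.3, 1.4]
opening: 0.0692
grasp_force: 0.0
```

```bash
python3 - <<'E'
from h import *
s=r.get_state();print(s["time_s"],s["tcp_pos"],s["opening"])
w=cam("wrist");t=cam("scene")
cv2.imwrite("pics/combo3.png",np.hstack([cv2.resize(t[0][140:290,270:470],(400,300)),cv2.resize(w[0],(400,300))]))
a=np.radians(188.4);u=np.array([np.cos(a),np.sin(a),0])
h=np.array([.6,-.217,.085]);print(to_tool((.598,-.215,.28),180+8.4))
E
```

```text
8.15 [0.66006891 0.13860981 0.2896286 ] 0.06915206954351175
(array([ 16.8, 357.6,   3.1]), array([-0.25, -0.13, 69.23]))
```

View pics/combo3.png

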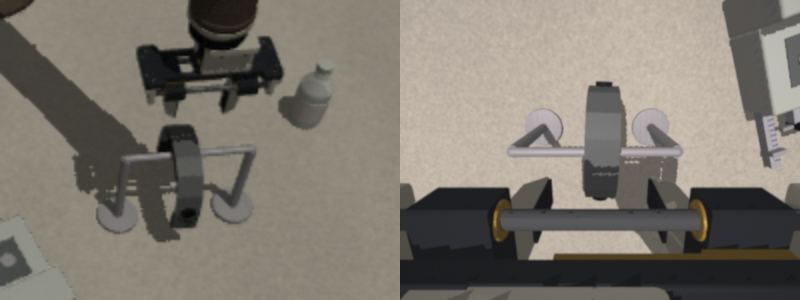

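The headband hangs on the bar, clear of the fingers, at wrist view (603,140). Next comes the handle, with narrowed fingers so that they clear the housing.

Emit:
{"fn": "arm_command", "kwargs": {"series": [[-0.3, 2, 40, 0, 0, 0, 7], [-0.3, 4, 80, 0, 0, 0, 14], [-0.3, 6, 120, 0, 0, 0, 21], [-0.3, 8, 160, 0, 0, 0, 28], [-0.3, 10, 200, 0, 0, 0, 35], [-0.3, 12, 240, 0, 0, 0, 42], [-0.3, 14, 280, 0, 0, 0, 49], [-0.3, 15, 310, 0, 0, 0, 56]]}}

```text
time_s: 8.92
tcp_pos: [0.6036, -0.1727, 0.2803]
eef_rot: [0.825, -0.566, -0.0, 0.001]
ft_force: [0.2, -0.8, -0.3]
opening: 0.0327
grasp_force: 0.0
```

```bash
python3 - <<'E'
from h import *
s=r.get_state();print(s["time_s"],s["qpos"],s["tcp_pos"],s["opening"],to_tool((.597,-.214,.22),188.4))
E
```

```text
8.9167 [ 0.14137525  0.4036659   0.07535073  1.48869595 -0.02947264  1.25170744
 -2.55327145] [ 0.60363259 -0.17272032  0.28027155] 0.03268035388270345 (array([36.1, 20.9, 60.3]), array([ 0.11, -0.05, 12.7 ]))
```

Joint 7 nears its limit here, so I'll use the other half-turn.

Emit:
{"fn": "arm_command", "kwargs": {"series": [[-0.3, 0, 0, 0, 0, 0, -7], [-0.3, 0, 0, 0, 0, 0, -14], [-0.3, 0, 0, 0, 0, 0, -21], [-0.3, 0, 0, 0, 0, 0, -28], [-0.3, 0, 0, 0, 0, 0, -35], [-0.3, 0, 0, 0, 0, 0, -42], [-0.3, 0, 0, 0, 0, 0, -49], [-0.3, 0, 0, 0, 0, 0, -56]]}}

```text
time_s: 9.58
tcp_pos: [0.6048, -0.1685, 0.28]
eef_rot: [0.994, -0.105, -0.001, -0.0]
ft_force: [-0.1, -0.4, 0.7]
opening: 0.0323
grasp_force: 0.0
```

Emit:
{"fn": "arm_command", "kwargs": {"series": [[-0.3, 0, 0, 0, 0, 0, -7], [-0.3, 0, 0, 0, 0, 0, -14], [-0.3, 0, 0, 0, 0, 0, -21], [-0.3, 0, 0, 0, 0, 0, -28], [-0.3, 0, 0, 0, 0, 0, -35], [-0.3, 0, 0, 0, 0, 0, -42], [-0.3, 0, 0, 0, 0, 0, -49], [-0.3, 0, 0, 0, 0, 0, -56]]}}

```text
time_s: 10.25
tcp_pos: [0.6048, -0.1685, 0.28]
eef_rot: [0.927, 0.374, -0.001, -0.0]
ft_force: [0.6, 1.1, 0.2]
opening: 0.0323
grasp_force: 0.0
```

Emit:
{"fn": "arm_command", "kwargs": {"series": [[-0.3, 0, 0, 0, 0, 0, -7], [-0.3, 0, 0, 0, 0, 0, -14], [-0.3, 0, 0, 0, 0, 0, -21], [-0.3, 0, 0, 0, 0, 0, -28], [-0.3, 0, 0, 0, 0, 0, -35], [-0.3, 0, 0, 0, 0, 0, -42], [-0.3, 0, 0, 0, 0, 0, -49], [-0.3, 0, 0, 0, 0, 0, -55]]}}

```text
time_s: 10.92
tcp_pos: [0.6048, -0.1685, 0.28]
eef_rot: [0.65, 0.76, -0.0, -0.001]
ft_force: [-0.1, -0.6, 0.4]
opening: 0.0318
grasp_force: 0.0
```

```bash
python3 - <<'E'
from h import *
s=r.get_state();print(s["time_s"],s["qpos"][6],s["tcp_pos"],s["opening"],to_tool((.596,-.214,.20),8.4))
E
```

```text
10.9167 0.1385343942333027 [ 0.60477812 -0.16853748  0.27997658] 0.03181530655214529 (array([-43.6, -15.6,  80. ]), array([-0.1 , -0.03,  0.59]))
```

Emit:
{"fn": "arm_command", "kwargs": {"series": [[-0.3, -40, -10, 0, 0, 0, 0.6], [-0.3, -80, -15, 0, 0, 0, 0.6], [-0.3, -110, -16, 10, 0, 0, 0.6], [-0.3, -110, -16, 30, 0, 0, 0.6], [-0.3, -110, -16, 30, 0, 0, 0.6]]}}

```text
time_s: 11.33
tcp_pos: [0.6033, -0.2822, 0.246]
eef_rot: [0.657, 0.753, -0.002, -0.003]
ft_force: [-0.4, 1.2, -0.8]
opening: 0.0327
grasp_force: 0.0
```

```bash
python3 - <<'E'
from h import *
s=r.get_state();print(s["tcp_pos"])
c=cam("wrist");np.savez("w3.npz",p=c[0],K=c[1],R=c[2],t=c[3])
for n,p in dict(handle=(.596,-.214,.085),clip=(.5485,-.164,.041),fin=(.5885,-.175,.037)).items(): print(n,proj(c,p))
cv2.imwrite("pics/w3.png",cv2.resize(c[0],(784,588)))
E
```

```text
[ 0.60327851 -0.2822168   0.24596394]
handle [282.89699125 121.20869586]
clip [242.65527264  62.24112615]
fin [280.72046017  80.00617207]
```

View pics/w3.png

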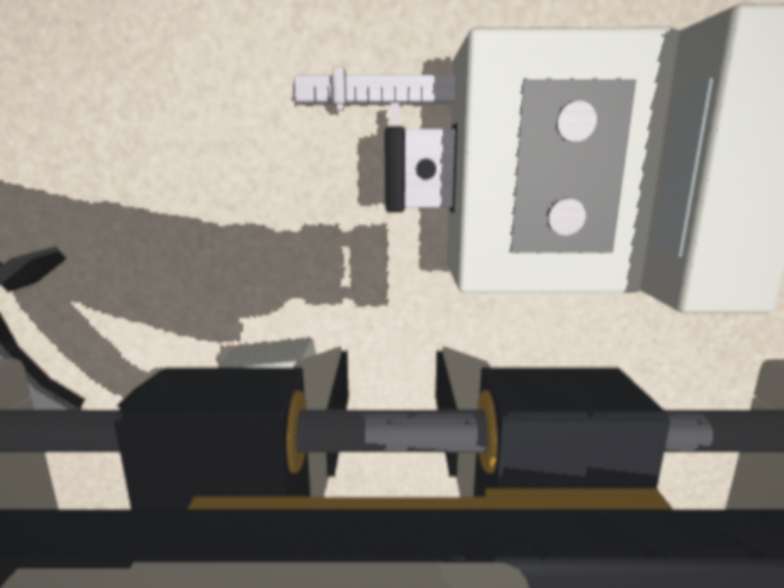

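The handle top spans columns 386–406 and rows 127–211 in the enlarged image, the fin is at column 395, and the clip at column 339, row 88. This agrees with my estimates.

```bash
python3 - <<'E'
from h import *
c=load("w3.npz");k=1/1.4
H=ray(c,(395.5*k,169*k),.085);C=ray(c,(339*k,88*k),.041);F=ray(c,(395*k,109*k),.037)
ed=[ray(c,(464*k,y*k),.085) for y in (31,290)]; e=ray(c,(471*k,30*k),.085)-ray(c,(461*k,290*k),.085);yaw=np.degrees(np.arctan2(e[1],e[0]))-90
print(H,C,F,yaw)
for a in(8.2,8.7,yaw):
    u=-np.array([np.cos(np.radians(a)),np.sin(np.radians(a)),0]);print(u@(C-F),u@(C-H))
s=r.get_state();print(s["tcp_pos"],to_tool((H[0],H[1],.056),8.4))
E
```

```text
[ 0.59557651 -0.21361333  0.085     ] [ 0.54805007 -0.16463539  0.041     ] [ 0.58966389 -0.17276444  0.037     ] 8.070268267998571
0.04002892844623216 0.040054869237188276
0.0399053961492416 0.03957115193739366
0.04006048285963187 0.04017987928263467
[ 0.60424937 -0.27993369  0.24806671] (array([ 66.3,   1.5, 192.3]), array([-0.27, -0.17, -0.44]))
```

Emit:
{"fn": "arm_command", "kwargs": {"series": [[-0.3, 35, 1, 0, 0, 0, 0], [-0.3, 66, 1.5, 0, 0, 0, 0], [-0.3, 66, 1.5, 30, 0, 0, 0], [-0.3, 66, 1.5, 60, 0, 0, 0], [-0.3, 66, 1.5, 90, 0, 0, 0], [-0.3, 66, 1.5, 110, 0, 0, 0], [-0.3, 66, 1.5, 120, 0, 0, 0], [-0.3, 66, 1.5, 120, 0, 0, 0]]}}

```text
time_s: 12.05
tcp_pos: [0.5974, -0.2126, 0.1295]
eef_rot: [0.655, 0.756, -0.001, -0.002]
ft_force: [-0.6, -0.5, 0.5]
opening: 0.0321
grasp_force: 0.0
```

```bash
python3 - <<'E'
from h import *
s=r.get_state();print(s["tcp_pos"],to_tool((.5956,-.2136,.056),8.3))
E
```

```text
[ 0.59742138 -0.21255815  0.12948293] (array([-0.9, -1.7, 73.5]), array([-0.16, -0.1 , -0.16]))
```

Emit:
{"fn": "arm_command", "kwargs": {"series": [[-0.3, -1, -1, 15, 0, 0, 0], [-0.3, -1, -1, 35, 0, 0, 0], [-0.3, -1, -1, 55, 0, 0, 0], [-0.3, -1, -1, 68, 0, 0, 0], [-0.3, -1, -1, 72, 0, 0, 0], [-0.3, -1, -1, 72, 0, 0, 0], [-0.3, -1, -1, 72, 0, 0, 0]]}}

```text
time_s: 12.63
tcp_pos: [0.5984, -0.2151, 0.0602]
eef_rot: [0.656, 0.755, 0.0, 0.001]
ft_force: [-0.4, 0.4, 0.8]
opening: 0.0325
grasp_force: 0.0
```

Emit:
{"fn": "arm_command", "kwargs": {"series": [[-1, 0, 0, 0, 0, 0, 0], [-1, 0, 0, 0, 0, 0, 0], [-1, 0, 0, 0, 0, 0, 0], [-1, 0, 0, 0, 0, 0, 0], [-1, 0, 0, 0, 0, 0, 0], [-1, 0, 0, 0, 0, 0, 0], [-1, 0, 0, 0, 0, 0, 0], [-1, 0, 0, 0, 0, 0, 0]], "force": 40}}

```text
time_s: 13.3
tcp_pos: [0.5954, -0.2159, 0.0594]
eef_rot: [0.656, 0.755, -0.002, -0.001]
ft_force: [-9.9, -0.2, 8.7]
opening: 0.0141
grasp_force: 40.0
```

Emit:
{"fn": "arm_command", "kwargs": {"series": [[-1, 0, -5, 0, 0, 0, 0], [-1, 0, -12, 0, 0, 0, 0], [-1, 0, -20, 0, 0, 0, 0], [-1, 0, -28, 0, 0, 0, 0], [-1, 0, -35, 0, 0, 0, 0], [-1, 0, -39, 0, 0, 0, 0], [-1, 0, -39, 0, 0, 0, 0], [-1, 0, -39, 0, 0, 0, 0]]}}

```text
time_s: 13.97
tcp_pos: [0.5605, -0.2207, 0.0594]
eef_rot: [0.656, 0.755, 0.001, 0.001]
ft_force: [8.0, -0.8, -4.8]
opening: 0.0135
grasp_force: 40.0
```

```bash
python3 - <<'E'
from h import *
s=r.get_state();u=-np.array([np.cos(np.radians(8.3)),np.sin(np.radians(8.3)),0])
print(s["tcp_pos"],s["opening"],s["ft_force"],"travel from H0",u@(s["tcp_pos"]-np.array([.5956,-.2136,.06])),"remaining to clip",u@(np.array([.548,-.1646,.04])-s["tcp_pos"]))
c=cam("wrist");t=cam("top")
C=proj(c,(.548,-.1646,.041));print("clip px",C,proj(t,(.548,-.1646,.041)))
np.savez("w4.npz",p=c[0],K=c[1],R=c[2],t=c[3]);cv2.imwrite("pics/w4.png",c[0])
x,y=C.astype(int);b=c[0][max(0,y-90):y+150,max(0,x-100):x+100];print(b.shape)
cv2.imwrite("pics/w4c.png",cv2.resize(b,None,fx=2.4,fy=2.4) if b.size else c[0])
E
```

```text
[ 0.56051712 -0.22072063  0.05944361] 0.013456360313152503 [ 8.00298338 -0.84498564 -4.82454362] travel from H0 0.0357433222137705 remaining to clip 0.004284651496864732
clip px [270.95354436 150.51593544] [303.09391755 201.82174918]
(240, 200, 3)
```

Emit:
{"fn": "arm_command", "kwargs": {"series": [[-1, 0, -2, 0, 0, 0, 0], [-1, 0, -4, 0, 0, 0, 0], [-1, 0, -4, 0, 0, 0, 0], [-1, 0, -4, 0, 0, 0, 0], [-1, 0, -4, 0, 0, 0, 0], [-1, 0, -4, 0, 0, 0, 0]]}}

```text
time_s: 14.57
tcp_pos: [0.557, -0.2212, 0.0594]
eef_rot: [0.656, 0.755, 0.001, 0.002]
ft_force: [7.9, -0.3, -4.6]
opening: 0.0137
grasp_force: 40.0
```

```bash
python3 - <<'E'
from h import *
s=r.get_state();a=np.radians(8.3);u=-np.array([np.cos(a),np.sin(a),0]);v=np.array([-np.sin(a),np.cos(a),0])
C0=np.array([.548,-.1646,.041]);print(s["tcp_pos"],s["opening"],s["ft_force"],"remaining",u@(C0-s["tcp_pos"]))
c=cam("wrist");g=cv2.cvtColor(c[0],cv2.COLOR_BGR2GRAY)
# intensity sampled along reader x (mm outwards from clip estimate) at several reader-y offsets; z per part
for z in(.041,.037):
  for dy in (.008,.004,0,-.004,-.008,-.012,-.016,-.020,-.024):
    m=np.array([proj(c,[*(C0+u*k/1000+v*dy)[:2],z]) for k in range(-16,17,2)],np.float32)
    print(z,dy,cv2.remap(g,m[:,0].reshape(1,-1),m[:,1].reshape(1,-1),cv2.INTER_LINEAR).ravel().tolist())
E
```

```text
[ 0.55695867 -0.22122738  0.05943966] 0.013673853564453322 [ 7.91441876 -0.28233416 -4.55499614] remaining 0.0006903232567875076
0.041 0.008 [225, 225, 225, 225, 225, 225, 221, 224, 227, 222, 187, 116, 122, 222, 223, 223, 223]
0.041 0.004 [224, 224, 224, 218, 202, 223, 219, 223, 224, 220, 186, 114, 185, 156, 221, 221, 220]
0.041 0 [224, 226, 226, 216, 196, 225, 220, 220, 223, 218, 185, 116, 138, 161, 222, 222, 222]
0.041 -0.004 [209, 209, 210, 205, 169, 208, 204, 218, 221, 216, 186, 113, 109, 114, 184, 211, 209]
0.041 -0.008 [218, 214, 216, 220, 223, 224, 213, 215, 217, 213, 186, 122, 125, 121, 194, 219, 216]
0.041 -0.012 [224, 222, 219, 218, 222, 225, 221, 215, 214, 194, 180, 119, 119, 126, 220, 222, 221]
0.041 -0.016 [221, 220, 219, 221, 226, 228, 221, 214, 213, 216, 217, 121, 118, 117, 211, 222, 221]
0.041 -0.02 [169, 145, 134, 141, 190, 177, 168, 213, 212, 191, 121, 119, 117, 117, 119, 118, 117]
0.041 -0.024 [110, 110, 109, 110, 111, 102, 106, 204, 193, 154, 62, 116, 117, 119, 121, 121, 120]
0.037 0.008 [226, 225, 226, 225, 225, 225, 220, 225, 227, 222, 192, 117, 120, 221, 224, 224, 224]
0.037 0.004 [225, 224, 224, 213, 215, 224, 218, 223, 225, 220, 191, 115, 171, 153, 222, 221, 221]
0.037 0 [224, 226, 226, 202, 208, 225, 218, 221, 223, 218, 190, 116, 129, 141, 222, 222, 222]
0.037 -0.004 [218, 218, 217, 203, 184, 216, 209, 219, 221, 217, 190, 113, 111, 111, 206, 213, 212]
0.037 -0.008 [216, 213, 217, 220, 222, 224, 218, 217, 219, 215, 192, 122, 124, 122, 173, 220, 216]
0.037 -0.012 [225, 223, 219, 219, 224, 225, 220, 215, 214, 195, 185, 119, 119, 123, 201, 221, 220]
0.037 -0.016 [221, 220, 220, 221, 225, 227, 221, 214, 214, 216, 217, 121, 119, 117, 203, 223, 222]
0.037 -0.02 [206, 201, 179, 185, 219, 215, 205, 213, 213, 201, 141, 119, 117, 118, 133, 156, 129]
0.037 -0.024 [118, 117, 117, 116, 118, 115, 136, 212, 210, 185, 104, 118, 118, 118, 120, 121, 120]
```

The fin spans about -3 to +3 mm around the clip's middle, so they are level. I'll hold briefly, then hand in.

Emit:
{"fn": "arm_command", "kwargs": {"series": [[-1, 0, 0, 0, 0, 0, 0], [-1, 0, 0, 0, 0, 0, 0], [-1, 0, 0, 0, 0, 0, 0], [-1, 0, 0, 0, 0, 0, 0], [-1, 0, 0, 0, 0, 0, 0], [-1, 0, 0, 0, 0, 0, 0], [-1, 0, 0, 0, 0, 0, 0], [-1, 0, 0, 0, 0, 0, 0]]}}

```text
time_s: 15.28
tcp_pos: [0.557, -0.2212, 0.0594]
eef_rot: [0.656, 0.755, 0.001, 0.002]
ft_force: [6.5, 1.2, -5.1]
opening: 0.0135
grasp_force: 40.0
```

```bash
python3 -c "
from h import *
print(r.get_state()['tcp_pos'], r.sign_off())"
```

```text
the job is handed in; nothing more can be done
[ 0.5570058  -0.22123277  0.05944304] None
```

I hung the headband on the bar and pulled the carrier out until its pointer was within about 1 mm of the clip, then handed the job in at about 15 s still holding it; no verdict was returned, and I did not look at the headband again after moving to the handle.

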